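# Line up the camera lenses by height on the lens shelf

## Robot

A 7-joint arm with a two-finger parallel gripper is mounted at the origin on the work surface. World frame = base frame: x ahead of the robot, y to its left, z up, the work surface at z = 0. Lengths are in m, angles in degrees, forces in N, time in s.
With the tool pointing down it reaches from about 0.35 to 0.775 m from the base axis. Payload 3.1 kg.
Tool frame: the origin (TCP) lies on the centre line of the jaws, within the pads' length; the fingertips stand 17 mm ahead of it and the grasp point (between the pads) lies 2 mm behind it (robot.tip_reach is the distance from the TCP to the fingertips, in m); z points along the fingers, y is the direction in which the jaws open and shut (so a half turn about z gives the same grasp; the last joint's range is limited). The gripper opens to 85 mm and grips with 20 to 120 N. Pads are 22 mm wide; open, the fingers measure 114 mm over their backs; the gripper's body (76 mm by 85 mm) begins 54 mm behind the grasp point. The pads swing forward as they close: fully open they stand 13 mm farther back than shut.
Start: joints at [70.72, 17.813, 0.802, 86.603, -0.252, 75.585, -1.558], TCP at [0.16, -0.526, 0.248] pointing down, gripper open.
Joint ranges: [-154.91, 154.91], [-16.99, 109.72], [-72.82, 74.43], [7.12, 147.25], [-82.49, 262.49], [11.32, 116.49], [-174.64, 174.64]. Speed limits (degrees/s): [159.86, 159.86, 180, 180, 180, 180, 180].

## Interface

Orientations are given as [roll, pitch, yaw] about the fixed x, y, z axes, in that order (R = Rz(yaw) Ry(pitch) Rx(roll)).
In Python, from station import robot, fingers, vision, workorder, recognise gives the robot as it stands. Calls block until the motion is done:
- robot.move_to(position, orientation): joint-space move of the TCP to a pose.
- robot.line_to(position, orientation=None, velocity=0.15, f_stop=None): straight line of the TCP; orientation=None keeps the orientation; velocity is the mean speed in m/s. With f_stop (N) it stops when the force on the tool has changed by that much, and returns True; else False.
- robot.move_j(angles): joint-space move.
- fingers.gripper_to(opening, force=None): opening from 0.0 (shut) to 1.0 (fully open); force is the grip in N (None keeps the last); returns when the fingers have stopped.
- robot.pause(seconds).
- robot.inverse_kinematics(position, orientation): joint angles nearest the present ones, or None.
- vision.grab_frame(name): name is "scene" or "top" or "wrist"; returns the picture (384x512x3 uint8, red, green, blue); there is no depth.
- vision.calibration(name): a dict with "mtx" (3x3 intrinsics, pixels), "extrinsics" (4x4, takes a point from world to camera coordinates); the wrist camera has in their place "T_tool_cam" (4x4, takes a point from camera to tool coordinates, whose origin is the TCP and whose axes are the flange's). Camera axes: x right, y up, looking along -z (the intrinsics and any distortion apply to the point x, -y, -z); pixel columns grow to the right and rows downward; lengths in m; the calibration is good to about 2 mm. A picture is of the moment at which its call begins: read the wrist's pose just before it. calibration takes no time and is no camera call.
A pose or a line that the arm cannot do raises robot.PlanningError and nothing moves.
- workorder.close_job(): hands the job in, once; it reports no verdict.
Trained networks look in the newest picture that a camera, given by its name, has taken for a name from the list of things; names that differ only in an ending like _2 or _b are one class to them, and where a whole thing is asked for, a point or a joint stands for the part that bears it (a point fixed in the world has none). Each returns a list of dicts, best first, with "p" (0 to 1); they miss things now and then, are a little off and sometimes report something else, mostly with a low value. They report only what shows in the picture. A call takes as long as a camera call. They do not tell look-alikes from the thing itself.
- recognise(label, camera): "rect" ([centre column, centre row, width, height] in pixels, round what is visible of it).
Readings, each from a call of its own:
- robot.current_time_s(): time.
- robot.current_joint_positions(): joint angles.
- robot.current_dq(): joint speeds.
- robot.current_joint_torque(): joint torques, N m.
- robot.current_tool_pos(): TCP position.
- robot.current_eef_rot(): TCP orientation.
- robot.current_contact_force(): force on the tool from outside, world axes, zero at the start.
- robot.current_torque(): the same for the moment, N m.
- robot.current_finger_gap(): opening from 0.0 (shut) to 1.0 (fully open).
Only numpy, scipy, OpenCV 4.12 (cv2) and the standard library are available. Lean on these libraries where they do the work, as an engineer would, in place of code of your own. Each camera call takes 0.05 s, during which the arm holds its last target.

## Task

Put the four camera lenses away on the oak lens shelf, standing upright, one centred on each round rubber pad, in order of height: the tallest on the pad next to the tall end board, then ever shorter, with the shortest at the other end by the low lip. Set them down gently without dropping or knocking any over, and leave the computer mouse, the water bottle and the headphones where they are.

Things in the scene. Friction and masses are not known exactly. Their poses are not given: they have to be found in the camera images.
- lens_tele: camera lens standing upright on its rear end, front glass up: a straight black-grey cylinder 58 mm in diameter and 92 mm tall, about 340 g, with two ribbed bands and a metal ring between them; the tallest. Origin: centre of its underside; z up along the lens. It starts on the pale desk mat (3 mm thick).
- lens_zoom: camera lens standing upright on its rear end, front glass up: a straight black-grey cylinder 66 mm in diameter and 78 mm tall, about 360 g, the widest, with one broad ribbed band and a metal ring below it; second tallest. Origin: centre of its underside; z up along the lens. It starts on the pale desk mat (3 mm thick).
- lens_macro: camera lens standing upright on its rear end, front glass up: a straight black-grey cylinder 52 mm in diameter and 64 mm tall, about 220 g, the slimmest, with a ribbed band low down and a metal ring above it; third tallest. Origin: centre of its underside; z up along the lens. It starts on the pale desk mat (3 mm thick).
- lens_wide: camera lens standing upright on its rear end, front glass up: a straight black-grey cylinder 62 mm in diameter and 50 mm tall, about 220 g, with one ribbed band; the shortest. Origin: centre of its underside; z up along the lens. It starts on the pale desk mat (3 mm thick).
- pad_a: one of four identical flat grey rubber discs, 72 mm in diameter, 3 mm thick, fixed in one straight row 90 mm apart on the oak lens shelf (a board 430 x 100 x 14 mm lying on the bench). Origin: centre of its underside, 14 mm above the bench, so its top is 17 mm above the bench. Which pad is where in the row differs each time.
- pad_b: one of four identical flat grey rubber discs, 72 mm in diameter, 3 mm thick, fixed in one straight row 90 mm apart on the oak lens shelf (a board 430 x 100 x 14 mm lying on the bench). Origin: centre of its underside, 14 mm above the bench, so its top is 17 mm above the bench. Which pad is where in the row differs each time.
- pad_c: one of four identical flat grey rubber discs, 72 mm in diameter, 3 mm thick, fixed in one straight row 90 mm apart on the oak lens shelf (a board 430 x 100 x 14 mm lying on the bench). Origin: centre of its underside, 14 mm above the bench, so its top is 17 mm above the bench. Which pad is where in the row differs each time.
- pad_d: one of four identical flat grey rubber discs, 72 mm in diameter, 3 mm thick, fixed in one straight row 90 mm apart on the oak lens shelf (a board 430 x 100 x 14 mm lying on the bench). Origin: centre of its underside, 14 mm above the bench, so its top is 17 mm above the bench. Which pad is where in the row differs each time.
- end_board: tall oak end board fixed upright across one end of the lens shelf, 12 mm thick (its y, along the row), 100 mm wide (its x, across the row), its top 70 mm above the bench; 70 mm (centre to centre) beyond the nearest pad. Origin: centre of its underside, 14 mm above the bench. It may be at either end of the shelf; the opposite end has only a low lip whose top is 22 mm above the bench.
- mouse: black computer mouse lying on the bench, 100 x 58 x 33 mm. Bystander. Origin: centre of its underside.
- water_bottle: closed pale translucent water bottle standing on the bench, 64 mm in diameter, 190 mm tall. Bystander. Origin: centre of its underside.
- headphones: black headphones with grey ear cups, lying on the bench, about 130 x 185 x 68 mm. Bystander. Origin: on the bench, between the ear cups.
There are look-alikes about, which are no part of the job. Leave any yellow look-alike of the lens_tele alone.

How it is judged:
By the outcome, as a careful person would: the job done as asked, in the order asked, and still so for the second after the job is handed in, with the robot touching nothing.
It also fails if it takes over 93 s, if anything falls off the work surface, if the arm or the gripper's body presses on something with over 40 N, if the wrist force passes 120 N, or if a joint passes its speed limit or range.

## Working session

There is one attempt and no reset: what is moved stays moved. The work goes in short steps, each a Python script; the robot and the scene stay as the last script left them, time stands still between calls to the robot, and variables do not carry over. Pictures are saved under pics/ and viewed, and the job is handed in when it is done.

```bash
ls; mkdir -p pics; python3 - <<'E'
from station import robot, fingers, vision, workorder, recognise
import cv2, numpy as np
for n in ["scene","top"]:
    im=vision.grab_frame(n); cv2.imwrite(f"pics/{n}0.png",cv2.resize(im[:,:,::-1],(800,600),interpolation=cv2.INTER_CUBIC))
    c=vision.calibration(n); print(n,{k:np.round(v,4).tolist() if not isinstance(v,str) else v for k,v in c.items()})
    for l in ["lens_tele","lens_zoom","lens_macro","lens_wide","pad_a","end_board","mouse","water_bottle","headphones"]:
        print(l,[(np.round(d["rect"],1).tolist(),round(d["p"],2)) for d in recognise(l,n)])
print(vision.calibration("wrist"), robot.current_time_s())
E
```

```text
pics
scene {'mtx': [[396.3484, 0.0, 258.3373], [0.0, 396.3484, 185.4282], [0.0, 0.0, 1.0]], 'extrinsics': [[0.0651, 0.9979, 0.0056, -0.0603], [-0.8451, 0.0522, 0.5321, 0.3855], [0.5307, -0.0394, 0.8467, -1.6116], [0.0, 0.0, 0.0, 1.0]]}
lens_tele [([305.1, 140.2, 18.0, 28.3], 0.68), ([323.0, 170.7, 20.6, 26.5], 0.66)]
lens_zoom [([219.9, 186.4, 15.1, 23.4], 0.93), ([279.9, 186.2, 21.9, 28.8], 0.41), ([122.2, 205.4, 18.3, 28.1], 0.22)]
lens_macro [([177.2, 182.5, 20.7, 24.2], 0.53)]
lens_wide [([281.5, 186.7, 20.7, 27.7], 0.7)]
pad_a [([272.1, 227.6, 25.5, 23.4], 0.81), ([212.4, 236.3, 20.5, 21.8], 0.58), ([240.3, 231.4, 26.3, 22.8], 0.54)]
end_board [([323.3, 218.4, 6.2, 31.9], 0.67)]
mouse [([123.2, 206.1, 17.0, 29.8], 0.8), ([391.8, 193.1, 58.9, 46.9], 0.67), ([371.0, 208.6, 30.2, 41.1], 0.6)]
water_bottle []
headphones [([392.2, 190.8, 59.5, 45.5], 0.96)]
top {'mtx': [[469.2401, 0.0, 257.4205], [0.0, 469.2401, 191.9587], [0.0, 0.0, 1.0]], 'extrinsics': [[0.0779, -0.9969, -0.0049, -0.0043], [0.9766, 0.0753, 0.2012, -0.5083], [-0.2003, -0.0204, 0.9795, -1.515], [0.0, 0.0, 0.0, 1.0]]}
[... 494 characters left out ...]
]
mouse [([393.4, 203.1, 23.4, 31.0], 0.72), ([303.6, 160.7, 18.1, 17.5], 0.39)]
water_bottle [([161.4, 150.9, 29.6, 28.3], 0.8)]
headphones [([130.2, 177.8, 61.3, 37.3], 0.67)]
{'mtx': array([[305.70458636,   0.        , 253.81133805],
       [  0.        , 305.70458636, 192.14681603],
       [  0.        ,   0.        ,   1.        ]]), 'T_tool_cam': array([[ 5.12907544e-04,  9.60138058e-01,  2.79525753e-01,
         7.12678529e-02],
       [ 9.99999743e-01, -6.32688492e-04,  3.38290430e-04,
        -4.25118110e-04],
       [ 5.01658244e-04,  2.79525508e-01, -9.60138135e-01,
        -1.25195307e-01],
       [ 0.00000000e+00,  0.00000000e+00,  0.00000000e+00,
         1.00000000e+00]])} 1.0
```

View pics/scene0.png

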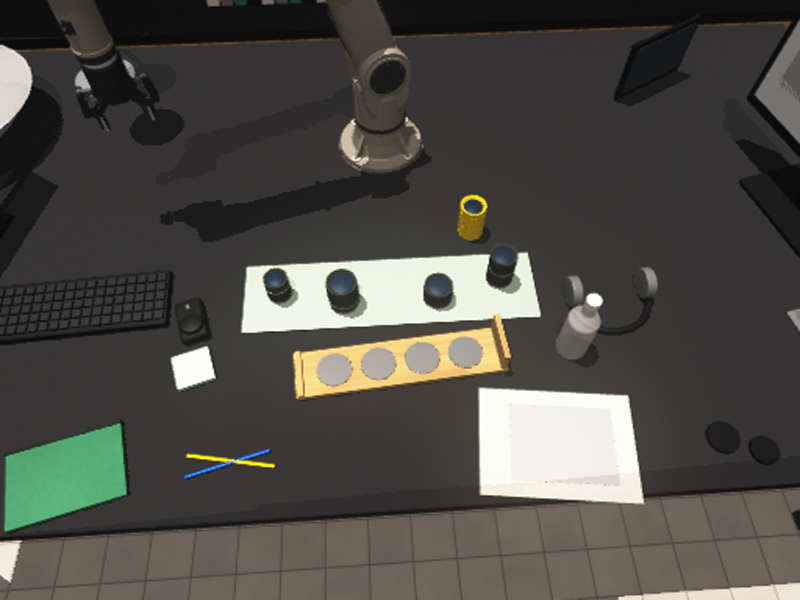

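View pics/top0.png

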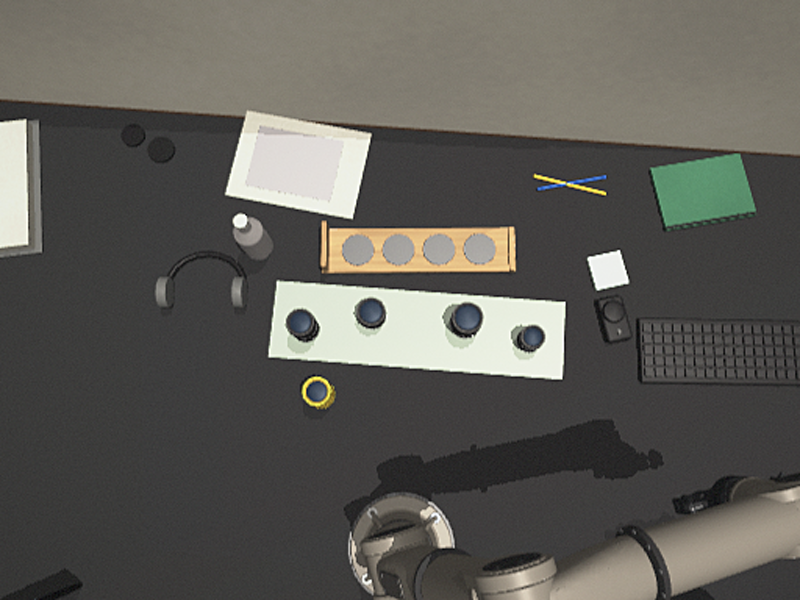

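The yellow-ringed cylinder at scene0 (472,218) / top0 (318,392) is the look-alike, and it stands off the mat. The four lenses on the mat in top0 are tele (302,323), wide (370,313), zoom (466,320) and macro (530,338). The tall end board is on the left in top0 (+y), and the low lip is on the right. Next I'll confirm with an enlarged crop and compute positions.

```bash
cat > h.py <<'E'
from station import robot, fingers, vision, workorder, recognise
import cv2, numpy as np
from scipy.spatial.transform import Rotation as R
def ray(cam,px,z,ext=None,c=None):
    c=c or vision.calibration(cam); K=c["mtx"]
    E=ext if ext is not None else c["extrinsics"]
    p=np.atleast_2d(px); d=np.c_[(p[:,0]-K[0,2])/K[0,0],-(p[:,1]-K[1,2])/K[1,1],-np.ones(len(p))]
    Rm=E[:3,:3]; o=-Rm.T@E[:3,3]; d=d@Rm
    return o+d*((z-o[2])/d[:,2])[:,None]
def proj(P,cam=None,ext=None,c=None):
    c=c or vision.calibration(cam); E=ext if ext is not None else c["extrinsics"]
    q=np.atleast_2d(P)@E[:3,:3].T+E[:3,3]; K=c["mtx"]
    return np.c_[K[0,0]*q[:,0]/-q[:,2]+K[0,2],-K[1,1]*q[:,1]/-q[:,2]+K[1,2]]
def wrist_ext():
    p=np.array(robot.current_tool_pos()); o=robot.current_eef_rot()
    T=np.eye(4); T[:3,:3]=R.from_euler('xyz',o,degrees=True).as_matrix(); T[:3,3]=p
    return np.linalg.inv(T@vision.calibration("wrist")["T_tool_cam"])
E
python3 - <<'E'
from h import *
im=vision.grab_frame("top")[:,:,::-1]; cv2.imwrite("pics/topraw.png",im)
s=vision.grab_frame("scene")[:,:,::-1]; cv2.imwrite("pics/sceneraw.png",s)
a=cv2.resize(im[140:270,170:370],(800,520),interpolation=cv2.INTER_CUBIC); cv2.imwrite("pics/c1.png",a)
a=cv2.resize(s[110:260,160:360],(800,600),interpolation=cv2.INTER_CUBIC); cv2.imwrite("pics/c2.png",a)
for n,px,h in [("tele",(193,207),.095),("wide",(237,200),.053),("zoom",(298,204),.081),("macro",(340,216.5),.067)]: print(n,ray("top",px,h).round(3))
for px in [(229,160),(255,159.5),(281,159),(307,159)]: print(ray("top",px,.017).round(3))
E
```

```text
tele [[0.433 0.237 0.095]]
wide [[0.474 0.101 0.053]]
zoom [[ 0.471 -0.1    0.081]]
macro [[ 0.443 -0.241  0.067]]
[[0.619 0.143 0.017]]
[[0.628 0.053 0.017]]
[[ 0.637 -0.037  0.017]]
[[ 0.644 -0.126  0.017]]
```

View pics/c1.png

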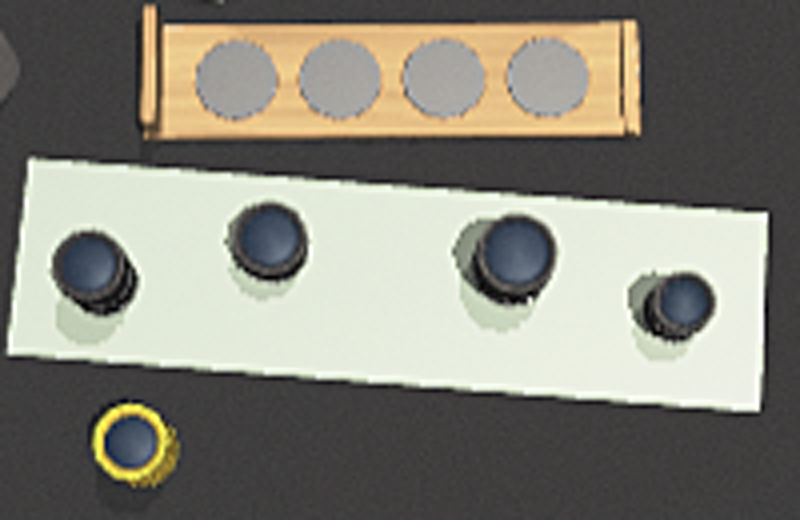

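View pics/c2.png

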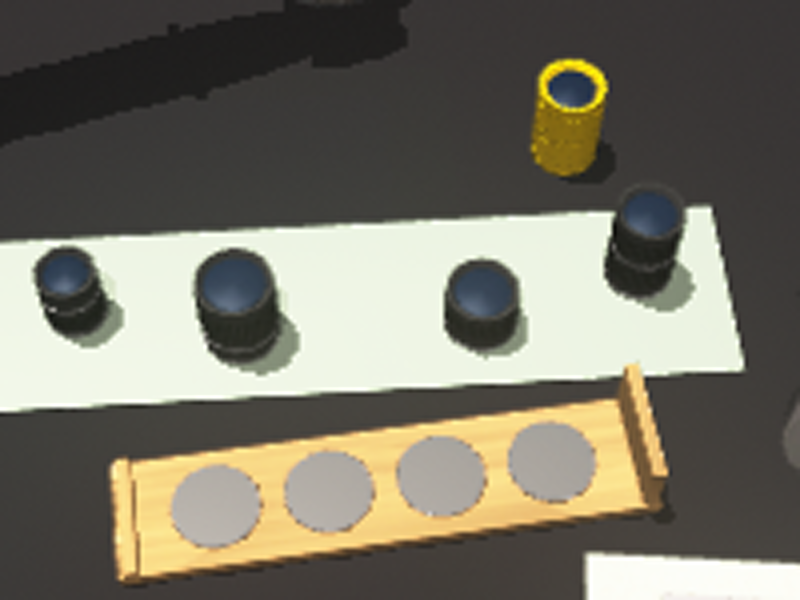

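The crops confirm it: yellow at c2 (570,115) is the look-alike. Tele, tall with a ring, is at (645,240). Wide, the shortest, is at (482,300). Zoom, the widest, is at (237,305). Macro, the slimmest with a ring, is at (72,290). Next I'll take one wrist view over the middle and fit silhouettes in all the cameras.

```bash
python3 - <<'E'
from h import *
for y in (95.3,-84.7):
  for p in [(.433,.237),(.474,.101),(.471,-.1),(.443,-.241),(.619,.143),(.628,.053),(.637,-.037),(.644,-.126)]:
    for z in (.06,.22):
      q=robot.inverse_kinematics([*p,z],[180,0,y]); print(y,p,z,None if q is None else np.round(q,0))
robot.move_to([.45,0,.40],[180,0,0])
E0=wrist_ext(); im=vision.grab_frame("wrist")[:,:,::-1]; np.save("w0.npy",E0); cv2.imwrite("pics/w0.png",im); 
cv2.imwrite("pics/w0b.png",cv2.resize(im,(800,600)))
print(robot.current_time_s(),robot.current_tool_pos(),robot.current_eef_rot(),robot.current_joint_positions())
E
```

```text
95.3 (0.433, 0.237) 0.06 [  4.  30. -46. 108.  27.  53. -49.]
95.3 (0.433, 0.237) 0.22 [ 19.  25. -67.  96.  24.  75. -47.]
95.3 (0.474, 0.101) 0.06 [ 29.  34. -58. 109.  35.  56. -40.]
95.3 (0.474, 0.101) 0.22 [ 31.  19. -57.  98.  17.  72. -24.]
95.3 (0.471, -0.1) 0.06 [ 36.  25. -33. 110.  18.  50.  -1.]
95.3 (0.471, -0.1) 0.22 [ 40.  14. -37.  99.   9.  70.   7.]
95.3 (0.443, -0.241) 0.06 [ 48.  26. -27. 107.  15.  50.  19.]
95.3 (0.443, -0.241) 0.22 [ 48.  15. -26.  96.   7.  71.  25.]
95.3 (0.619, 0.143) 0.06 [ 12.  44. -44.  84.  32.  64. -32.]
95.3 (0.619, 0.143) 0.22 [ 16.  39. -55.  73.  31.  83. -30.]
95.3 (0.628, 0.053) 0.06 [ 20.  43. -43.  85.  31.  64. -24.]
95.3 (0.628, 0.053) 0.22 [ 22.  36. -49.  74.  27.  81. -20.]
95.3 (0.637, -0.037) 0.06 [ 28.  44. -44.  84.  32.  65. -16.]
95.3 (0.637, -0.037) 0.22 [ 27.  35. -43.  73.  23.  81.  -9.]
95.3 (0.644, -0.126) 0.06 [ 32.  44. -38.  81.  28.  65.  -4.]
95.3 (0.644, -0.126) 0.22 [ 30.  36. -35.  69.  20.  81.   2.]
-84.7 (0.433, 0.237) 0.06 [ 14.  38. -62. 108.  39.  59. 121.]
-84.7 (0.433, 0.237) 0.22 [ 16.  23. -62.
[... 466 characters left out ...]
62.  84.  47.  72. 138.]
-84.7 (0.619, 0.143) 0.22 [ 19.  42. -62.  73.  36.  85. 147.]
-84.7 (0.628, 0.053) 0.06 [ -43.   52.   64.   88.  -48.   71. -146.]
-84.7 (0.628, 0.053) 0.22 [ -42.   40.   64.   77.  -36.   84. -155.]
-84.7 (0.637, -0.037) 0.06 [ -35.   53.   64.   87.  -49.   72. -138.]
-84.7 (0.637, -0.037) 0.22 [ -33.   41.   64.   76.  -37.   85. -147.]
-84.7 (0.644, -0.126) 0.06 [  11.   39.   -2.   82.    1.   60. -166.]
-84.7 (0.644, -0.126) 0.22 [  14.   32.   -7.   70.    4.   78. -168.]
3.3667 [ 0.45005958 -0.0012463   0.39962846] [ 1.79994518e+02  4.43033767e-02 -1.32870685e-01] [ 36.33930108   6.70806093 -43.13426442  81.2419343    4.59159974
  93.88468207 -96.42334104]
```

View pics/w0b.png

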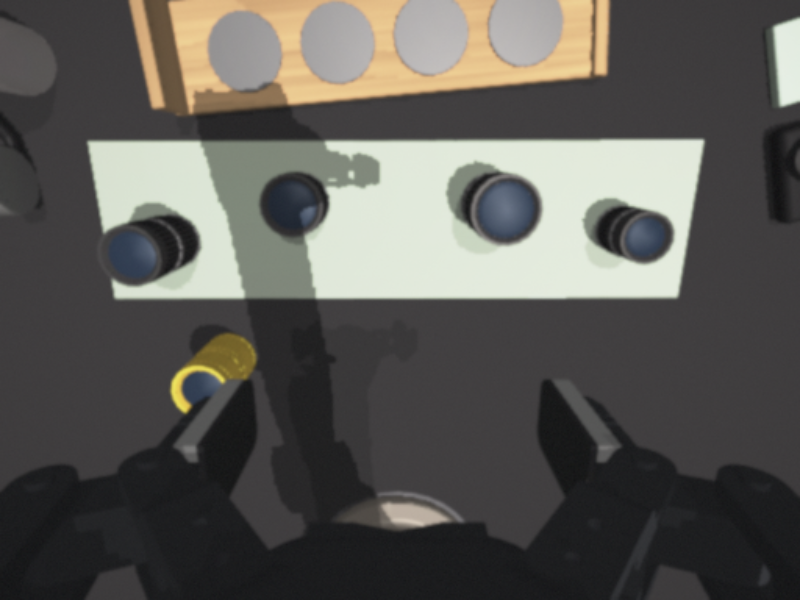

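```bash
cat > fit.py <<'E'
from h import *
from scipy.optimize import minimize
th=np.linspace(0,2*np.pi,64,endpoint=False); C=np.c_[np.cos(th),np.sin(th)]
def cyl(x,y,r,z0,h):
    return np.vstack([np.c_[C*r+[x,y],np.full(64,z)] for z in (z0,z0+h)])
def poly_mask(pts,shape,S=8):
    hull=cv2.convexHull(pts.astype(np.float32))
    m=np.zeros(shape,np.uint8)
    cv2.fillConvexPoly(m,np.round(hull*256).astype(np.int32),255,lineType=cv2.LINE_AA,shift=8)
    return m/255.
def lensmask(im):
    b,g,r=[im[:,:,i].astype(float) for i in range(3)]
    return ((g<75)|(b>g+6)).astype(float)
def padmask(im):
    b,g,r=[im[:,:,i].astype(float) for i in range(3)]
    return ((abs(r-b)<22)&(g>90)).astype(float)
def fit(views,maskf,r,z0,h,p0,margin=8):
    """views: list (im,ext,calib)"""
    res=[]
    data=[]
    for im,E,c in views:
        P=proj(cyl(*p0,r,z0,h),ext=E,c=c); lo=np.floor(P.min(0)-margin).astype(int).clip(0); hi=np.ceil(P.max(0)+margin).astype(int)
        M=maskf(im)[lo[1]:hi[1],lo[0]:hi[0]]
        # keep the component nearest the centre
        n,lab,st,_=cv2.connectedComponentsWithStats(M.astype(np.uint8),connectivity=4)
        k=1+np.argmax(st[1:,4]); M=(lab==k).astype(np.uint8)
        cs,_=cv2.findContours(M,cv2.RETR_EXTERNAL,cv2.CHAIN_APPROX_NONE); M2=np.zeros_like(M); cv2.drawContours(M2,cs,-1,1,-1)
        M=M2.astype(float)
        data.append((E,c,lo,M))
    def cost(p,idx):
        s=0
        for i in idx:
            E,c,lo,M=data[i]; P=proj(cyl(p[0],p[1],r,z0,h),ext=E,c=c)-lo
            s+=((poly_mask(P,M.shape)-M)**2).sum()/max(M.sum(),1)
        return s
    out=[]
    for idx in [[i] for i in range(len(views))]:
        o=minimize(cost,p0,args=(idx,),method="Nelder-Mead",options=dict(initial_simplex=np.array([p0,np.add(p0,[.01,0]),np.add(p0,[0,.01])]),xatol=1e-4,fatol=1e-4))
        out.append((o.x.round(4).tolist(),round(o.fun,3)))
    return out
E
python3 - <<'E'
from fit import *
ct,cs,cw=[vision.calibration(n) for n in ("top","scene","wrist")]
V=[(cv2.imread("pics/topraw.png"),ct["extrinsics"],ct),(cv2.imread("pics/sceneraw.png"),cs["extrinsics"],cs),(cv2.imread("pics/w0.png"),np.load("w0.npy"),cw)]
for n,p,r,h in [("tele",(.433,.237),.029,.092),("wide",(.474,.101),.031,.05),("zoom",(.471,-.1),.033,.078),("macro",(.443,-.241),.026,.064)]:
    print(n,fit(V,lensmask,r,.003,h,p))
for p in [(.619,.143),(.628,.053),(.637,-.037),(.644,-.126)]:
    print(fit(V,padmask,.036,.0155,.0015,p))
E
```

```text
tele [([0.4338, 0.2425], np.float64(0.23)), ([0.3988, 0.2545], np.float64(0.465)), ([0.4371, 0.2507], np.float64(0.276))]
wide [([0.4746, 0.1026], np.float64(0.299)), ([0.4796, 0.1032], np.float64(0.257)), ([0.4801, 0.1011], np.float64(0.173))]
zoom [([0.4765, -0.1018], np.float64(0.696)), ([0.4789, -0.101], np.float64(0.216)), ([0.477, -0.0971], np.float64(0.639))]
macro [([0.4465, -0.243], np.float64(0.946)), ([0.3498, -0.256], np.float64(0.57)), ([0.4475, -0.2379], np.float64(1.362))]
[([0.6212, 0.143], np.float64(0.183)), ([0.6245, 0.1453], np.float64(0.205)), ([0.6202, 0.1451], np.float64(0.125))]
[([0.6272, 0.0558], np.float64(0.191)), ([0.6308, 0.0549], np.float64(0.203)), ([0.6318, 0.0567], np.float64(0.119))]
[([0.6354, -0.0352], np.float64(0.167)), ([0.6391, -0.0337], np.float64(0.202)), ([0.6399, -0.0328], np.float64(0.076))]
[([0.6422, -0.1245], np.float64(0.174)), ([0.6469, -0.1237], np.float64(0.205)), ([0.6475, -0.1218], np.float64(0.058))]
```

```bash
python3 - <<'E'
from fit import *
im=cv2.imread("pics/w0.png"); 
t=cv2.imread("pics/topraw.png")
a=cv2.resize(im[80:200,50:450],(800,240)); m=cv2.resize(lensmask(im)[80:200,50:450],(800,240))*255
print(im[150,60+50],im[130,170],im[130,130:180:6].tolist(), im[135,300], im[115,295], im[150,375:392].tolist())
cv2.imwrite("pics/m.png",np.vstack([a,cv2.merge([m]*3).astype(np.uint8)]))
E
```

```text
[43 42 43] [43 43 42] [[214, 229, 220], [215, 230, 221], [134, 149, 139], [122, 136, 126], [122, 137, 127], [122, 136, 127], [78, 84, 80], [50, 41, 35], [53, 42, 36]] [46 46 46] [123 137 128] [[173, 191, 180], [136, 149, 141], [114, 125, 119], [102, 112, 105], [92, 100, 95], [82, 87, 84], [65, 67, 66], [46, 46, 46], [29, 28, 28], [24, 24, 24], [23, 21, 23], [21, 20, 20], [25, 23, 24], [32, 32, 32], [46, 45, 46], [62, 61, 62], [55, 54, 55]]
```

View pics/m.png

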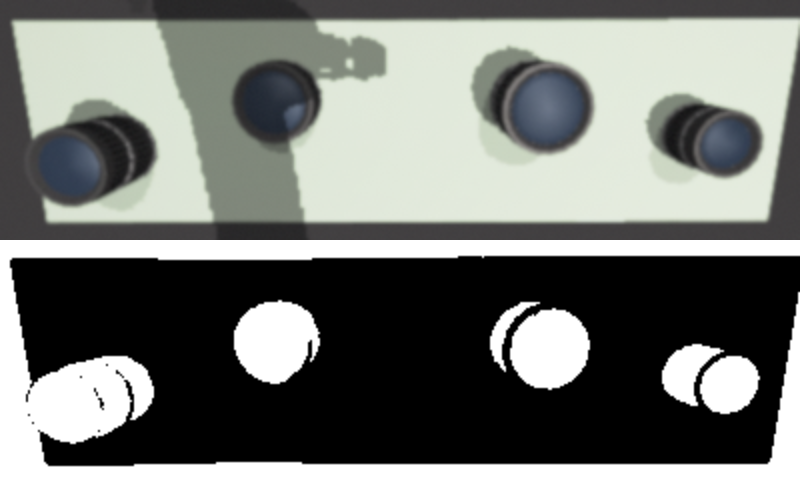

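```bash
cat > patch.py <<'E'
E
python3 - <<'E'
import re
s=open("fit.py").read()
s=s.replace("return ((g<75)|(b>g+6)).astype(float)","return (g-(r+b)/2<5).astype(float)")
open("fit.py","w").write(s)
E
cat > run1.py <<'E'
from fit import *
ct,cs,cw=[vision.calibration(n) for n in ("top","scene","wrist")]
V=[(cv2.imread("pics/topraw.png"),ct["extrinsics"],ct),(cv2.imread("pics/sceneraw.png"),cs["extrinsics"],cs),(cv2.imread("pics/w0.png"),np.load("w0.npy"),cw)]
for n,p,r,h in [("tele",(.435,.241),.029,.092),("wide",(.477,.102),.031,.05),("zoom",(.476,-.1),.033,.078),("macro",(.447,-.240),.026,.064)]:
    print(n,fit(V,lensmask,r,.003,h,p,margin=5))
E
python3 run1.py
```

```text
tele [([0.4348, 0.242], np.float64(0.15)), ([0.411, 0.2504], np.float64(0.37)), ([0.4382, 0.2484], np.float64(0.162))]
wide [([0.4781, 0.102], np.float64(0.153)), ([0.4802, 0.0995], np.float64(0.207)), ([0.4797, 0.1012], np.float64(0.093))]
zoom [([0.4752, -0.1026], np.float64(0.136)), ([0.4793, -0.1045], np.float64(0.472)), ([0.4774, -0.1004], np.float64(0.089))]
macro [([0.4471, -0.2419], np.float64(0.203)), ([0.4507, -0.2441], np.float64(0.292)), ([0.4505, -0.2397], np.float64(0.123))]
```

Fits agree to about 2 mm. I'll use the averaged positions and pick the tele first.

```bash
cat > act.py <<'E'
from h import *
L={"tele":((.4365,.2435),.092,.060,58),"zoom":((.4772,-.1022),.078,.050,66),"macro":((.4493,-.2415),.064,.042,52),"wide":((.4793,.1012),.050,.032,62)}
a=np.array([.622,.1445]);b=np.array([.6455,-.1233]); mid=np.mean([[.622,.1445],[.630,.0558],[.6381,-.0339],[.6455,-.1233]],0)
u=(b-a)/np.linalg.norm(b-a)
PAD={n:mid+u*.09*(i-1.5) for i,n in enumerate(["tele","zoom","macro","wide"])}
YAW=95.0; O=[180,0,YAW]
def go(p,o=O,v=.3):
    try: robot.line_to(p,o,velocity=v)
    except robot.PlanningError as e: print("line fail",e); robot.move_to(p,o)
def pick(n,hover=.22,xy=None,z0=.003):
    p,h,g,d=L[n]; p=xy if xy is not None else p
    fingers.gripper_to(1.0)
    robot.move_to([*p,hover],O)
    robot.line_to([*p,z0+g],O,velocity=.12)
    fingers.gripper_to(0.3,40)
    gap=robot.current_finger_gap(); print("gap mm",gap*85,"expected",d)
    tp=np.array(robot.current_tool_pos()); print("tcp",tp.round(4)); 
    robot.line_to([*p,hover],O,velocity=.15)
    print("gap after lift",robot.current_finger_gap()*85, robot.current_contact_force(), robot.current_time_s())
    return tp[2]-z0
def place(n,gz,hover=.22,xy=None):
    xy=PAD[n] if xy is None else xy
    go([*xy,hover])
    robot.line_to([*xy,.017+gz+.010],O,velocity=.15)
    robot.pause(.2)
    s=robot.line_to([*xy,.017+gz-.003],O,velocity=.02,f_stop=3)
    print("touch",s,np.array(robot.current_tool_pos()).round(4),"want z",.017+gz,robot.current_contact_force())
def release(n,hover=.22,xy=None):
    xy=PAD[n] if xy is None else xy
    z=robot.current_tool_pos()[2]
    fingers.gripper_to(1.0)
    robot.line_to([*xy,hover],O,velocity=.15); print("t",robot.current_time_s())
E
python3 - <<'E'
from act import *
print(PAD,np.degrees(np.arctan2(u[0],-u[1])))
gz=pick("tele"); np.save("gz.npy",gz)
im=vision.grab_frame("scene")[:,:,::-1]; cv2.imwrite("pics/p1.png",cv2.resize(im[80:280,110:380],(800,592)))
E
```

```text
{'tele': array([0.62209882, 0.1452582 ]), 'zoom': array([0.62996627, 0.05560273]), 'macro': array([ 0.63783373, -0.03405273]), 'wide': array([ 0.64570118, -0.1237082 ])} 5.014976172374555
gap mm 56.7898628067135 expected 58
tcp [0.4375 0.2439 0.0638]
gap after lift 57.234818670014974 [ 0.04049023 -0.50196039 -3.31909506] 7.775
```

View pics/p1.png

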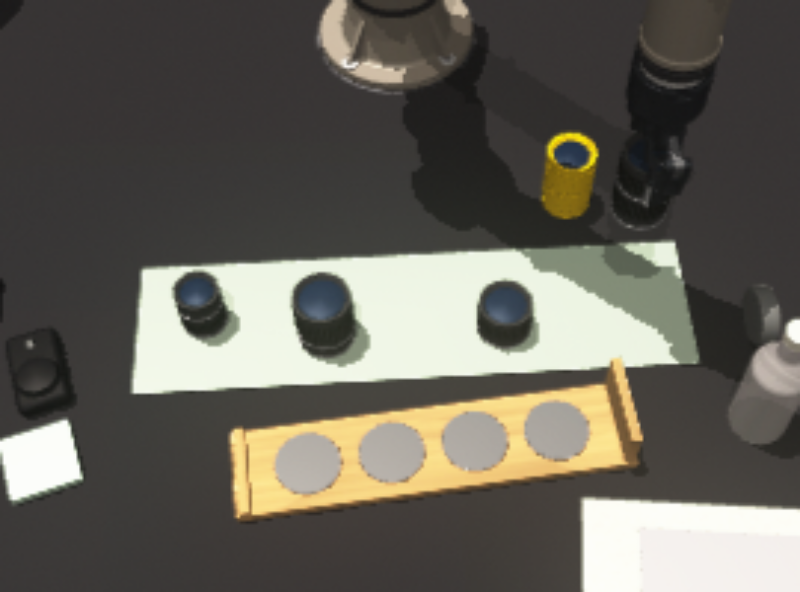

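The tele is held upright, the yellow look-alike is untouched and the gap matches its diameter. Next I'll place it.

```bash
python3 - <<'E'
from act import *
gz=float(np.load("gz.npy"))
place("tele",gz)
E0=wrist_ext(); im=vision.grab_frame("wrist")[:,:,::-1]; cv2.imwrite("pics/w1.png",im)
release("tele")
im2=vision.grab_frame("wrist")[:,:,::-1]; np.save("w2.npy",wrist_ext()); cv2.imwrite("pics/w2.png",im2)
cv2.imwrite("pics/w12.png",np.hstack([cv2.resize(im,(400,300)),cv2.resize(im2,(400,300))]))
E
```

```text
touch True [0.622  0.1452 0.0779] want z 0.0778352128318785 [ 0.17374682 -0.37433905  5.20944406]
t 11.9833
```

View pics/w12.png

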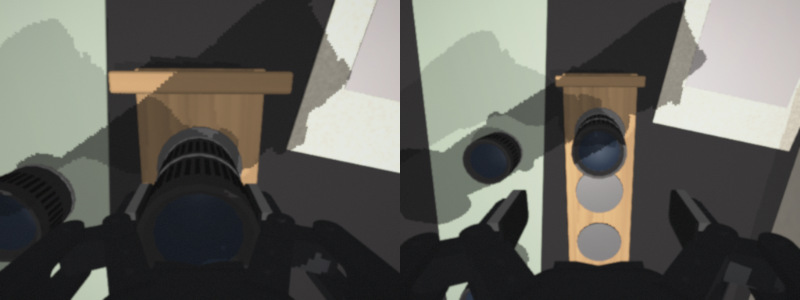

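```bash
cat > ov.py <<'E'
from fit import *
from act import PAD,L
def ov(fn,ext,c,n,out,s=8,m=12,base=.017):
    im=cv2.imread(fn); x,y=PAD[n]; h=L[n][1]; r=L[n][3]/2000
    P=np.vstack([proj(cyl(x,y,.036,.017,0),ext=ext,c=c),proj(cyl(x,y,r,base,h),ext=ext,c=c)])
    lo=np.floor(P.min(0)-m).astype(int).clip(0); hi=np.ceil(P.max(0)+m).astype(int)
    a=im[lo[1]:hi[1],lo[0]:hi[0]]; s=min(s,500/max(a.shape)); A=cv2.resize(a,None,fx=s,fy=s,interpolation=cv2.INTER_CUBIC); B=A.copy()
    for R_,z,col in [(.036,.017,(0,0,255)),(r,base,(0,255,0)),(r,base+h,(255,255,0))]:
        q=proj(np.c_[C*R_+[x,y],np.full(64,z)],ext=ext,c=c)
        cv2.polylines(B,[np.round((q-lo+.5)*s).astype(np.int32)],True,col,1)
    A=np.clip(A.astype(float)*1.6,0,255).astype(np.uint8)
    o=np.hstack([A,B]); k=min(1,800/o.shape[1],600/o.shape[0]); cv2.imwrite(out,cv2.resize(o,None,fx=k,fy=k))
E
python3 - <<'E'
from ov import *
ov("pics/w2.png",np.load("w2.npy"),vision.calibration("wrist"),"tele","pics/o1.png")
E
```

```text
(no output)
```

View pics/o1.png

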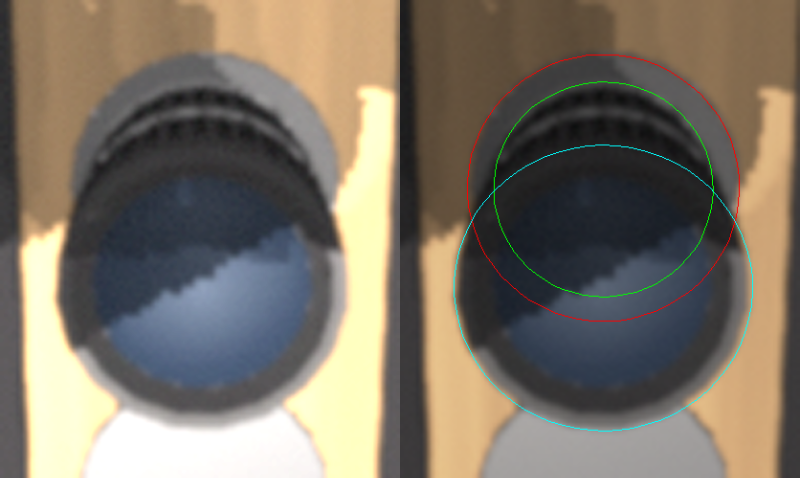

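The tele stands upright on the pad. The overlay shows it centred within about 1.5 mm. Zoom next.

```bash
cat > one.py <<'E'
import sys
from act import *
n=sys.argv[1]
gz=pick(n)
g=robot.current_finger_gap()*85
if abs(g-L[n][3])>5: print("BAD GAP"); sys.exit()
place(n,gz)
release(n)
np.save(f"w_{n}.npy",wrist_ext()); im=vision.grab_frame("wrist")[:,:,::-1]; cv2.imwrite(f"pics/w_{n}.png",im)
from ov import ov
ov(f"pics/w_{n}.png",np.load(f"w_{n}.npy"),vision.calibration("wrist"),n,f"pics/o_{n}.png")
E
python3 one.py zoom
```

```text
gap mm 65.17033572722879 expected 66
tcp [ 0.4779 -0.1023  0.0538]
gap after lift 64.94071670007621 [-0.7565757   0.8599809  -3.01080846] 16.4833
touch True [0.6299 0.0555 0.0679] want z 0.06778007963507976 [-0.67068332  0.76998428  5.52916927]
t 20.6917
```

View pics/o_zoom.png

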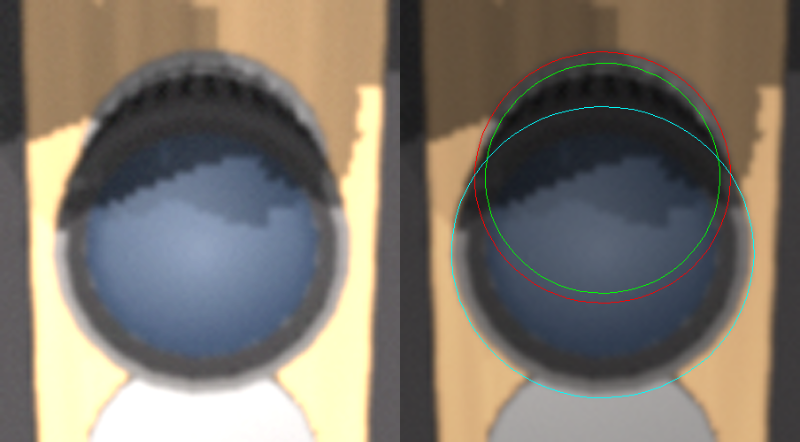

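Zoom is good: a pad rim shows evenly around its base. Macro next.

```bash
python3 one.py macro
```

```text
gap mm 50.9792614920347 expected 52
tcp [ 0.4499 -0.2417  0.0456]
gap after lift 50.950944352229264 [-1.30278578  0.79565273 -2.25141195] 25.6
touch True [ 0.6377 -0.0341  0.0596] want z 0.05957082061272254 [ 0.16867789 -0.06367026  5.58345906]
t 30.2167
```

View pics/o_macro.png

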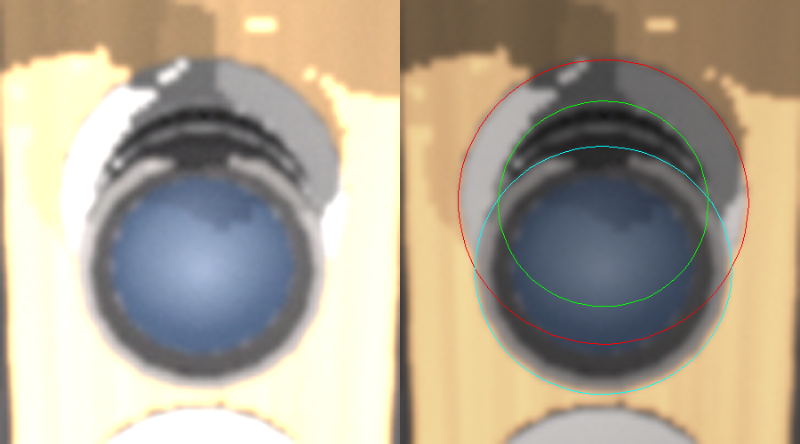

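Macro is centred within about 2 mm. Wide is last.

```bash
python3 one.py wide; python3 - <<'E'
from h import *
robot.move_to([.45,-.05,.42],[180,0,0])
np.save("wf.npy",wrist_ext()); im=vision.grab_frame("wrist")[:,:,::-1]; cv2.imwrite("pics/wf.png",im)
for n in("top","scene"): cv2.imwrite(f"pics/{n}f.png",vision.grab_frame(n)[:,:,::-1])
s=cv2.imread("pics/scenef.png")[110:290,110:400]; t=cv2.imread("pics/topf.png")[120:280,120:420]
cv2.imwrite("pics/f.png",np.vstack([cv2.resize(s,(480,298)),cv2.resize(t,(480,256))])); print(robot.current_time_s())
E
```

```text
gap mm 60.79171959813833 expected 62
tcp [0.4799 0.1013 0.0357]
gap after lift 60.805936692383625 [ 0.98624031 -0.17639988 -2.3575775 ] 34.75
touch True [ 0.6456 -0.1238  0.0498] want z 0.049729112082738 [-1.00575458 -0.1083752   4.07812571]
t 39.425
40.9417
```

View pics/o_wide.png

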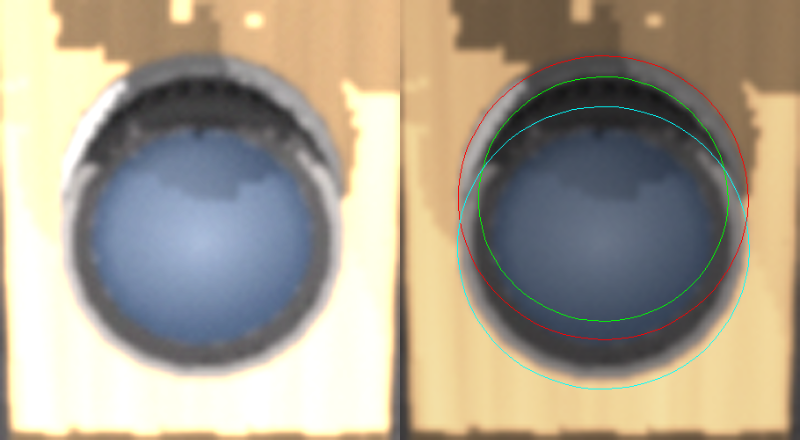

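View pics/f.png

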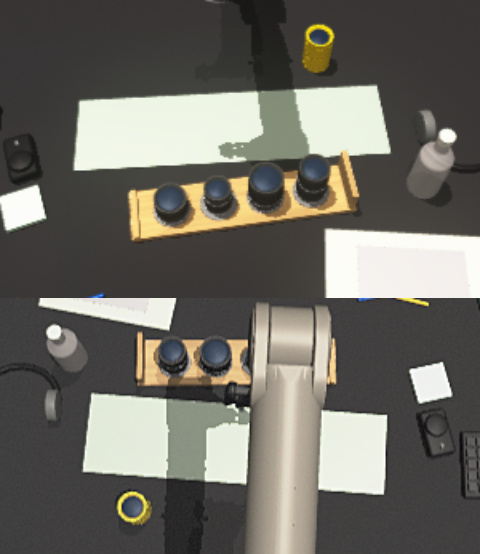

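View pics/wf.png

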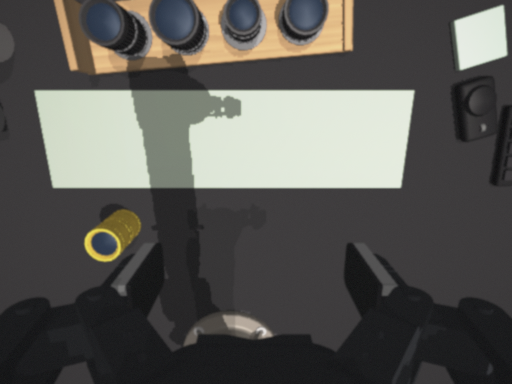

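```bash
python3 -c "
from station import robot,workorder
workorder.close_job(); print(robot.current_time_s())"
```

```text
the job is handed in; nothing more can be done
the job is handed in; nothing more can be done
```

All four lenses are on the oak shelf. From the tall end board to the low lip they stand tele, zoom, macro, wide. The robot's clock read 40.9 s just before I handed the job in, against the 93 s limit.

- **Setting down:** each lens was lowered slowly and stopped on contact at the expected pad height. The finger gap matched the lens diameter within about 1.5 mm on every pick.
- **Centring:** after each release I overlaid the expected outline on a wrist picture. All four lenses looked upright and within about 1–2.5 mm of their pad centres. I judged this by eye from the overlays and ran no numeric fit at the end.
- **Bystanders:** in the last pictures the mouse, the bottle and the yellow look-alike look undisturbed. Only part of the headphones showed there, and I did not measure any of them.
- **Disagreements between measurements:** the cameras' position fits differed by about 2–5 mm, so I averaged them. The scene-camera fit for the tele was clearly off and I left it out. The networks sometimes gave the wrong name or found nothing, so I identified the lenses from the enlarged crops.

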